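Load the board carrier into the sloped test dock

ROBOT

A 6-joint arm with a two-finger parallel gripper is mounted at the origin on a cart in front of the work surface, level with it; the furniture and walls round the work are solid. World frame = base frame: x ahead of the robot, y to its left, z up, the work surface at z = 0. Lengths are in m, angles in rad, forces in N, time in s.
With the tool pointing down it reaches from about 0.35 to 0.975 m from the base axis. Payload 4.9 kg.
Tool frame: the origin (TCP) lies on the front face of the gripper's body, between the roots of the fingers; the fingertips stand ctrl.tip_extent ahead of it and the grasp point (between the pads) lies 54 mm ahead of it (ctrl.tip_extent is the distance from the TCP to the fingertips, in m); z points along the fingers, y is the line along which they close (so a half turn about z gives the same grasp; the last joint's range is limited). The gripper opens to 85 mm and grips with 20 to 120 N. Pads are 22 mm wide; open, the fingers measure 114 mm over their backs; the gripper's body (76 mm by 85 mm) begins 54 mm behind the grasp point. The pads swing forward as they close: fully open they stand 13 mm farther back than shut.
Start: joints at [1.059, 0.053, 1.613, -0, 1.476, -0.119], TCP at [0.239, 0.577, 0.304] pointing down, gripper open.
Joint ranges: [-3.01, 3.01], [-1.01, 2.22], [0.06, 2.58], [-1.02, 4.17], [0.09, 2.62], [-3.14, 3.14]. Speed limits (rad/s): [2.57, 2.57, 3.14, 3.14, 3.14, 3.14].

INTERFACE

Orientations are given as a rotation vector (axis times angle).
In Python, from station import ctrl gives the robot as it stands.
- The arm moves only by the tool apply_moves, never from a script. Its argument "rows" is one flat list of numbers, 6 for each row, row after row: the shift along the tool's x, y, z normalised to -1 to 1, where 1 is 0.6 m, then the turn, a rotation vector about the tool's x, y, z normalised to -1 to 1, where 1 is 90 degrees. A call has 1 to 20 rows; each row is the pose to reach, as a shift and turn from the pose commanded when the call began, along the tool's axes at that moment; what a row does not reach only later rows make up. A row lasts 1/10 s, in which the tool goes at most 50 mm and 8.59 degrees, less where a joint would pass 70% of its speed; a pose out of reach is approached as far as the arm can. A call with a number of a shift or a turn outside -1 to 1 is refused whole. A call with a gripper value outside its range is refused whole. "grip" is the opening, from 0 (shut) to 1 (fully open), set as the call begins (left out, the last holds). The fingers move at their own pace and stop on an object; "grip_force" is the grip in N (left out, the last holds). Time passes only in rows, so rows that repeat a pose let the fingers close. It gives the time, the measured TCP pose, the force, the opening and the grip force at its end, in the units of the state.
- ctrl.get_obs(): the state, without advancing time (a new reading comes with each control period).
- ctrl.get_image(name): name is "scene" or "side" or "wrist"; returns (picture, depth): 480x640x3 uint8, blue, green, red; 480x640 float32, m along the optical axis (not along the pixel's ray), 0 where there is no reading.
- ctrl.camera_model(name): a dict with "mtx" (3x3 intrinsics, pixels), "k1" (the pictures are not rectified: a ray, as slopes to the right and down, at radius r is drawn at 1 + k1 r^2 times it, then the intrinsics apply), "R" (3x3) and "t" (3): a world point X has camera coordinates R X + t; the wrist camera has in their place "tool_from_camera" (4x4, takes a point from camera to tool coordinates, whose origin is the TCP and whose axes are the flange's). Camera axes: x right, y down, z forward; pixel columns grow to the right and rows downward; lengths in m; the calibration is good to about 2 mm. A picture is of the moment at which its call begins: read the wrist's pose just before it. camera_model takes no time and is no camera call.
- ctrl.finish_job(): hands the job in; it is judged then, once.
The state is a dict: "t": time; "q": joint angles; "dq": joint speeds; "effort": joint torques, N m; "tool_pos": TCP position; "tool_rot": TCP orientation; "contact_force": force on the tool from outside, world axes, zero at the start; "wrist_torque": the same for the moment, N m; "opening": finger opening in m; "grip_force": force on a finger pad.
Only numpy, scipy, OpenCV 4.12 (cv2) and the standard library are available. Lean on these libraries where they do the work, as an engineer would, in place of code of your own. Each camera call takes 0.05 s, during which the arm holds its last target. There are 200 camera calls.

TASK

Take the black board carrier by its orange grip, set it between the white guides at the low end of the ramp with the green board facing uphill, and let go of it there. Then push it up the ramp under the blue bridge until it meets the sprung rubber stop and press it home gently, with about 10 N for half a second and never more than 15 N on the stop. Back away slowly so that it stays resting against the stop, and leave the yellow tin alone.

Things in the scene. Friction and masses are not known exactly. Their poses are not given: they have to be found in the camera images.
- carrier: Loose black plate 130x64x18 mm (x,y,z), 0.32 to 0.5 kg. Origin: centre of its underside; x to the green-board end, z up; rear end flat at x=-65, front at x=+65. Board on the front half (parts up to 24 mm high). Orange upright grip on the rear half: x from -55 to -10, 14 mm wide in y, from 18 to 42 mm above the underside.
- deck: Fixed grey ramp, 360 mm long, 104 wide, rising at 6 degrees. Origin: on its surface, centre line, low edge (about 17 mm above the table); x points up the slope, y left, z square to the surface. White guides 12 mm high on both sides, 70 mm apart from x=63 on, opening to about 87 mm at the low end. Slippery: the carrier slides up with 1 to 3 N, more if it is also pressed down.
- end_block: Dark steel block at the ramp's top, fixed, carrying the stop; origin on the ramp surface at its downhill face, 345 mm up the ramp, axes as the ramp's. The stop is a steel bar clamped in a place that is not measured, with a black rubber-faced pad (50 mm wide, 3 to 17 mm above the ramp) on its downhill side.
- flux_tin: Loose yellow round tin, 47 mm across, 23 mm high; a bystander. Origin: centre of its underside.
- bridge (a point): Blue bridge over the ramp: this point is on the ramp surface, centre line, under the bridge's middle (270 mm up the ramp). The bridge is 30 mm long along the slope (255 to 285 mm up the ramp), underside 28 mm and top 39 mm above the ramp. The carrier's plate and board pass under it; the orange grip stays on the downhill side.
- stop_zone (a point): Middle of the zone, on the ramp surface, where the rubber pad's face may stand: 292 mm up the ramp, give or take 24 mm; to be found by feel. The pad gives way uphill by up to 6 mm against a spring of 4 N per mm, damped (1.5 N more per 10 mm/s), then is solid. As the push is eased off it pushes the carrier back a few mm, until friction holds the carrier against it.
Mind the look-alikes: they are no part of the job. What is shaped like the carrier but purple is not meant.

How it is judged:
On the way, in this order (a step that is already met when the one before it is completed fails the run):
1. the carrier lies flat on the ramp between the guides, board end uphill, its front end still short of the bridge, and is let go (x of carrier in the frame of deck between 0.03 and 0.165 m and y of carrier in the frame of deck between -0.012 and 0.012 m and z of carrier in the frame of deck below 0.006 m and angle between the z axis of carrier and the z axis of deck, either way round below 0.06 rad and contact force between each of the arm, the fingers and carrier below 0.1 N and x of end_block in the frame of carrier above 0 m), for 0.2 s.
2. the carrier is pressed against the stop with at least 3 N (contact force between carrier and end_block above 3 N), for 0.2 s.
At the end, for the whole second after the job is handed in: The carrier rests released on the ramp, flat (within 2 degrees) and straight between the guides (within 4.5 degrees), board end uphill, still and still touching the stop's pad with at least 0.1 N (contact force between carrier and end_block above 0.1 N and x of carrier in the frame of deck above 0.195 m and x of end_block in the frame of carrier above 0 m and z of carrier in the frame of deck between -0.004 and 0.004 m and angle between the z axis of carrier and the z axis of deck, either way round below 0.04 rad and angle between the x axis of carrier and the x axis of deck, either way round below 0.08 rad and linear speed of carrier below 0.01 m/s).
It fails at once if the stop is pressed with more than 15 N (contact force between carrier and end_block above 15 N).
It fails at once if the robot touches the stop or its block with more than 3 N (contact force between any of the fingers, the arm and end_block above 3 N).
It fails at once if the yellow tin is moved more than 15 mm (distance of flux_tin from where it was at the start of the episode above 0.015 m).
It also fails if it takes over 70 s, if anything falls off the work surface, if the arm or the gripper's body presses on something with over 40 N, if the wrist force passes 120 N, or if a joint passes its speed limit or range.

## Working session

There is one attempt and no reset: what is moved stays moved. The work goes in short steps, Python scripts to look and compute and a tool call to move; the robot and the scene stay as the last step left them, time stands still between calls to the robot, and variables do not carry over. Pictures are saved under pics/ and viewed, at most 10 in all, crops included, and the job is handed in when it is done.

Besides the shell and the picture viewer there is one more tool, called after "Request:" by a JSON object that holds its "name" and its "arguments". apply_moves: Moves the arm, as the interface text tells. Its arguments: {"type":"object","properties":{"rows":{"type":"array","items":{"type":"number"}},"grip":{"type":"number"},"grip_force":{"type":"number"}},"required":["rows"]}

```bash
mkdir -p pics; ls; cat > h.py <<'E'
import numpy as np, cv2
from station import ctrl
from scipy.spatial.transform import Rotation as Ro
def world(name,px,d,obs=None):
    m=ctrl.camera_model(name);K=np.array(m["mtx"]);px=np.atleast_2d(np.float64(px))
    s=cv2.undistortPoints(px[:,None],K,np.array([m["k1"],0,0,0,0.]))[:,0]
    P=np.c_[s,np.ones(len(s))]*np.reshape(d,(-1,1))
    if "R" in m: return (P-m["t"])@np.array(m["R"])
    T=np.array(m["tool_from_camera"]);P=P@T[:3,:3].T+T[:3,3]
    return P@Ro.from_rotvec(obs["tool_rot"]).as_matrix().T+obs["tool_pos"]
def snap(name,f):
    o=ctrl.get_obs();i,d=ctrl.get_image(name);cv2.imwrite(f"pics/{f}.png",i);np.savez(f"pics/{f}.npz",d=d,p=o["tool_pos"],r=o["tool_rot"]);return o,i,d
def at(name,f,pts):
    z=np.load(f"pics/{f}.npz");d=z["d"];o=dict(tool_pos=z["p"],tool_rot=z["r"])
    dd=[np.median([v for v in d[r-1:r+2,c-1:c+2].ravel() if v>0] or [0]) for c,r in pts]
    return world(name,pts,dd,o)
E
python3 - <<'E'
from h import *
snap("scene","s0");snap("side","d0")
print(ctrl.tip_extent,ctrl.get_obs())
E
```

```text
pics
0.0726 {'t': 0.1, 'q': array([ 1.05904255e+00,  5.33088794e-02,  1.61419042e+00,  3.04815147e-05,
        1.47601468e+00, -1.18981637e-01]), 'dq': array([ 6.63165842e-04, -2.71038501e-03, -2.65109457e-03, -5.88333166e-05,
        5.91118862e-04,  4.42953786e-04]), 'effort': array([ 3.28545339e-04, -3.94899738e+01, -3.71363425e+01, -1.89942248e-04,
        3.93480237e-03,  2.46900663e-05]), 'tool_pos': array([0.23898406, 0.5770253 , 0.3027545 ]), 'tool_rot': array([-6.12889195e-01, -3.08059051e+00,  2.85382754e-03]), 'contact_force': array([-0.20773634,  0.22281058, -1.00562071]), 'wrist_torque': array([ 0.00909514,  0.02829034, -0.0449685 ]), 'grip_force': 0.0, 'opening': 0.08548936229169961}
```

View pics/s0.png

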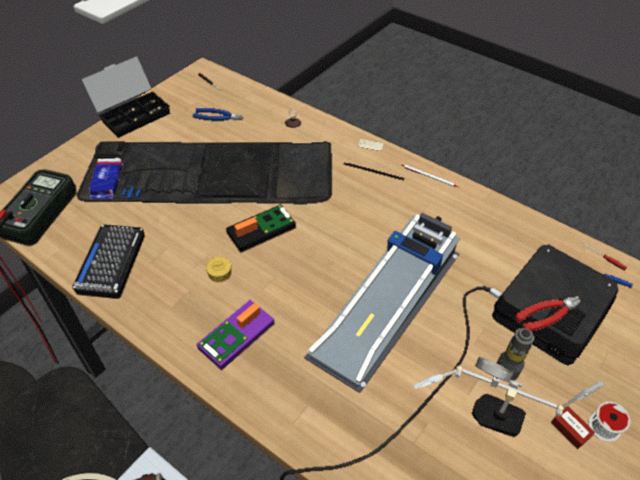

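View pics/d0.png

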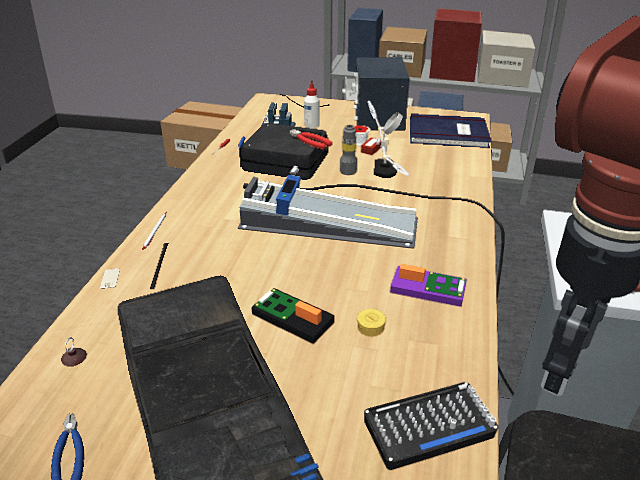

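Scene view: the carrier is at about (260,228), with its orange grip at (246,227) and the green board to the right. The tin is at (218,268), and the purple decoy at (236,333). The ramp's low edge runs (308,356)–(362,386), with the bridge at (415,248). Next I'll turn these into positions.

```bash
python3 - <<'E'
from h import *
np.set_printoptions(precision=4,suppress=True)
def cloud(name,f,box):
    z=np.load(f"pics/{f}.npz");d=z["d"];i=cv2.imread(f"pics/{f}.png")
    x0,y0,x1,y1=box;g=np.mgrid[y0:y1,x0:x1].reshape(2,-1)[::-1].T
    dd=d[g[:,1],g[:,0]];k=dd>0;g=g[k]
    hsv=cv2.cvtColor(i,cv2.COLOR_BGR2HSV)[g[:,1],g[:,0]].astype(int)
    return g,hsv,world(name,g,dd[k])
for name,f,box in(("scene","s0",(222,200,300,252)),("side","d0",(248,282,338,345))):
    g,h,P=cloud(name,f,box)
    o=(h[:,0]>4)&(h[:,0]<16)&(h[:,1]>190)&(h[:,2]>120); gr=(h[:,0]>50)&(h[:,0]<85)&(h[:,1]>120)
    print(name,"orange",o.sum(),np.median(P[o],0),P[o].min(0),P[o].max(0))
    t=o&(P[:,2]>.038);print(" top",P[t].mean(0),t.sum());
    print(" green",P[gr].mean(0),gr.sum())
    pl=(P[:,2]>.011)&(P[:,2]<.05)
    r=cv2.minAreaRect((P[pl][:,:2]*1000).astype(np.float32));print(" plate rect mm",r)
    if t.sum()>5: print(" toprect",cv2.minAreaRect((P[t][:,:2]*1000).astype(np.float32)))
g,h,P=cloud("scene","s0",(205,255,235,282));y=(h[:,0]>20)&(h[:,0]<32)&(h[:,1]>150)&(P[:,2]>.018);print("tin",P[y].mean(0),P[y].max(0)-P[y].min(0))
for nm,f,pts in(("scene","s0",[(308,356),(362,385),(312,354),(360,381),(335,365),(350,340),(380,305),(400,275),(415,240),(402,232),(442,262),(430,222)]),("side","d0",[(414,243),(414,212),(405,220),(330,215),(290,190)])):
    print(nm);print(np.c_[pts,at(nm,f,pts)])
# deck grey surface plane
g,h,P=cloud("scene","s0",(300,210,465,392))
k=(P[:,2]>.012)&(P[:,2]<.09)&(h[:,1]<70)
q=P[k]
for _ in range(4):
    A=np.c_[q[:,:2],np.ones(len(q))];c,*_=np.linalg.lstsq(A,q[:,2],rcond=None);r=q[:,2]-A@c;q=q[abs(r)<max(.002,2*r.std()*.7)]
print("plane",c,np.degrees(np.arctan(np.hypot(*c[:2]))),"uphill deg",np.degrees(np.arctan2(c[1],c[0])),len(q),r.std())
print("footprint",cv2.minAreaRect((q[:,:2]*1000).astype(np.float32)))
yl=(h[:,0]>20)&(h[:,0]<32)&(h[:,1]>120)&(P[:,2]>.015);print("yellow",P[yl].mean(0),cv2.minAreaRect((P[yl][:,:2]*1000).astype(np.float32)))
bl=(h[:,0]>100)&(h[:,0]<120)&(h[:,1]>170)&(P[:,2]>.03);print("blue",P[bl].mean(0),cv2.minAreaRect((P[bl][:,:2]*1000).astype(np.float32)),bl.sum())
E
```

```text
scene orange 147 [0.5731 0.3221 0.0349] [0.552  0.3102 0.0158] [0.6113 0.3582 0.0445]
 top [0.5725 0.3239 0.0413] 57
 green [0.6265 0.3032 0.0204] 455
 plate rect mm ((616.8549194335938, 346.8642272949219), (138.7032012939453, 129.6774444580078), 69.48152923583984)
 toprect ((573.4724731445312, 325.8197021484375), (19.80415916442871, 43.0944709777832), 68.3008804321289)
side orange 235 [0.5726 0.3361 0.0309] [0.5524 0.3008 0.0174] [0.597  0.3446 0.0421]
 top [0.5728 0.332  0.0399] 39
 green [0.6306 0.3093 0.0191] 582
 plate rect mm ((614.7180786132812, 346.30218505859375), (131.185791015625, 133.7470245361328), 71.38803100585938)
 toprect ((573.886962890625, 329.25823974609375), (15.769521713256836, 44.39501190185547), 69.56594848632812)
tin [0.4703 0.3043 0.0227] [0.0479 0.0475 0.0094]
scene
[[308.     356.       0.4279   0.0559   0.0076]
 [362.     385.       0.4379  -0.0498   0.0085]
 [312.     354.       0.4299   0.0487   0.019 ]
 [360.     381.       0.4354  -0.0464   0.0224]
 [335.     365.       0.4363   0.0049   0.0193]
 [350.     340.       0.4889   0.0113   0.0243]
 [380.  
[... 310 characters left out ...]
4247   0.0484   0.0031]
 [414.     212.       0.4348  -0.0403   0.0217]
 [405.     220.       0.4505  -0.0108   0.0176]
 [330.     215.       0.5985   0.0491   0.0454]
 [290.     190.       0.6862   0.0319   0.0829]]
plane [ 0.1082  0.0017 -0.0292] 6.175164081655219 uphill deg 0.878653348268112 5550 0.001821831483546625
footprint ((606.5308837890625, 9.86899185180664), (357.57489013671875, 105.29710388183594), 1.592740774154663)
yellow [0.5524 0.0081 0.0321] ((624.6420288085938, 3.6562232971191406), (239.78506469726562, 27.57813835144043), 3.8146026134490967)
blue [0.689  0.004  0.0792] ((691.9340209960938, 10.37860107421875), (28.686769485473633, 101.90458679199219), 2.1509830951690674) 425
```

```bash
cat >> h.py <<'E'
def Rt(yaw,pitch=0):
    "tool orientation: tool y = deck/carrier y (object x at yaw deg), tool -z = object z, object pitched up by pitch deg"
    O=Ro.from_euler("ZY",[yaw,-pitch],degrees=True).as_matrix()
    return np.c_[-O[:,0],O[:,1],-O[:,2]]
def plan(p,R,ref=None):
    o=ref or ctrl.get_obs();C=Ro.from_rotvec(o["tool_rot"]).as_matrix()
    s=C.T@(np.array(p)-o["tool_pos"])/.6;w=Ro.from_matrix(C.T@R).as_rotvec()/(np.pi/2)
    print(np.round(np.r_[s,w],4).tolist())
E
python3 -c "
from h import *
plan([.575,.327,.22],Rt(-21))"
```

```text
[-0.6769, -0.1704, 0.1381, -0.0012, -0.0002, -0.0167]
```

Request:
{"name": "apply_moves", "arguments": {"rows": [-0.2, -0.05, 0.03, 0, 0, 0, -0.4, -0.1, 0.07, 0, 0, -0.01, -0.6, -0.15, 0.12, 0, 0, -0.0167, -0.677, -0.17, 0.138, -0.001, 0, -0.0167, -0.677, -0.17, 0.138, -0.001, 0, -0.0167, -0.677, -0.17, 0.138, -0.001, 0, -0.0167, -0.677, -0.17, 0.138, -0.001, 0, -0.0167, -0.677, -0.17, 0.138, -0.001, 0, -0.0167, -0.677, -0.17, 0.138, -0.001, 0, -0.0167, -0.677, -0.17, 0.138, -0.001, 0, -0.0167, -0.677, -0.17, 0.138, -0.001, 0, -0.0167, -0.677, -0.17, 0.138, -0.001, 0, -0.0167, -0.677, -0.17, 0.138, -0.001, 0, -0.0167], "grip": 0.7}}

```text
t: 1.4
tool_pos: [0.5745, 0.3288, 0.2215]
tool_rot: [0.57, 3.089, 0.003]
contact_force: [-0.1, 0.3, 0.9]
opening: 0.0601
grip_force: 0.0
```

```bash
python3 - <<'E'
from h import *
np.set_printoptions(precision=4,suppress=True)
o,i,d=snap("wrist","w0");print(o["tool_pos"],o["contact_force"])
h=cv2.cvtColor(i,cv2.COLOR_BGR2HSV).astype(int)
m=(h[...,0]>4)&(h[...,0]<16)&(h[...,1]>190)&(h[...,2]>100)&(d>0)
g=np.argwhere(m)[:,::-1];P=world("wrist",g,d[m],o);t=P[:,2]>.039
print(len(g),P[t].mean(0),cv2.minAreaRect((P[t][:,:2]*1000).astype(np.float32)))
plan([.575,.327,.22],Rt(-21))
E
```

```text
[0.5745 0.3288 0.2215] [-0.1467  0.3374  0.9337]
587 [0.4506 0.2221 0.0401] ((490.8040771484375, 253.96975708007812), (229.8252716064453, 38.301979064941406), 43.686553955078125)
[-0.0016, -0.0025, 0.0026, 0.0013, 0.0002, 0.0011]
```

View pics/w0.png

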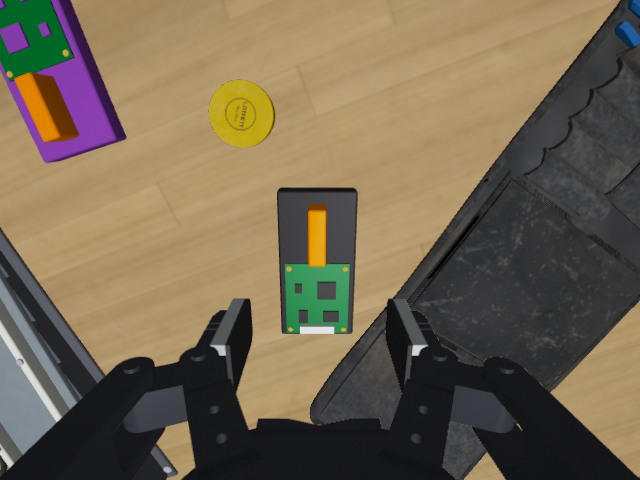

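The wrist view shows the carrier's edges aligned with the image. The grip top is at about (317,236), and the purple decoy (upper left) and the tin at (241,113) are clear of it.

```bash
python3 - <<'E'
from h import *
np.set_printoptions(precision=4,suppress=True)
z=np.load("pics/w0.npz");d=z["d"];o=dict(tool_pos=z["p"],tool_rot=z["r"]);i=cv2.imread("pics/w0.png")
h=cv2.cvtColor(i,cv2.COLOR_BGR2HSV).astype(int)
m=(h[...,0]>4)&(h[...,0]<18)&(h[...,1]>190)&(h[...,2]>100)&(d>0);m[:,:295]=0;m[:,345:]=0
g=np.argwhere(m)[:,::-1];P=world("wrist",g,d[m],o);t=P[:,2]>.037
r=cv2.minAreaRect((P[t][:,:2]*1000).astype(np.float32))
print(len(g),P[t].mean(0),r)
print(at("wrist","w0",[(283,194),(351,194),(317,194),(300,230),(317,325)]))
c=np.array(r[0])/1000
plan([*c,.095],Rt(-21),ctrl.get_obs())
E
```

```text
207 [0.5661 0.3303 0.0404] ((572.672607421875, 328.91943359375), (13.44537353515625, 43.224098205566406), 68.55813598632812)
[[0.5367 0.3141 0.018 ]
 [0.5559 0.364  0.0174]
 [0.5464 0.339  0.017 ]
 [0.5689 0.3156 0.0174]
 [0.654  0.2978 0.0214]]
[0.0032, -0.0013, 0.211, 0.0013, 0.0002, 0.0011]
```

Request:
{"name": "apply_moves", "arguments": {"rows": [0.003, -0.0013, 0.05, 0.001, 0, 0, 0.003, -0.0013, 0.1, 0.001, 0, 0, 0.003, -0.0013, 0.14, 0.001, 0, 0, 0.003, -0.0013, 0.17, 0.001, 0, 0, 0.003, -0.0013, 0.19, 0.001, 0, 0, 0.003, -0.0013, 0.205, 0.001, 0, 0, 0.003, -0.0013, 0.211, 0.001, 0, 0, 0.003, -0.0013, 0.211, 0.001, 0, 0, 0.003, -0.0013, 0.211, 0.001, 0, 0, 0.003, -0.0013, 0.211, 0.001, 0, 0]}}

```text
t: 2.45
tool_pos: [0.5742, 0.328, 0.0957]
tool_rot: [0.572, 3.087, 0.002]
contact_force: [0.3, -0.1, 0.1]
opening: 0.0598
grip_force: 0.0
```

Request:
{"name": "apply_moves", "arguments": {"rows": [0, 0, 0, 0, 0, 0, 0, 0, 0, 0, 0, 0, 0, 0, 0, 0, 0, 0, 0, 0, 0, 0, 0, 0, 0, 0, 0, 0, 0, 0, 0, 0, 0, 0, 0, 0, 0, 0, 0, 0, 0, 0, 0, 0, 0, 0, 0, 0, 0, 0, 0, 0, 0, 0, 0, 0, 0, 0, 0, 0], "grip": 0, "grip_force": 50}}

```text
t: 3.45
tool_pos: [0.5738, 0.328, 0.0949]
tool_rot: [0.572, 3.089, 0.001]
contact_force: [-1.2, 0.2, 4.1]
opening: 0.013
grip_force: 52.6
```

Request:
{"name": "apply_moves", "arguments": {"rows": [0, 0, -0.02, 0, 0, 0, 0, 0, -0.06, 0, 0, 0, 0, 0, -0.11, 0, 0, 0, 0, 0, -0.17, 0, 0, 0, 0, 0, -0.23, 0, 0, 0, 0, 0, -0.26, 0, 0, 0, 0, 0, -0.275, 0, 0, 0, 0, 0, -0.275, 0, 0, 0, 0, 0, -0.275, 0, 0, 0]}}

```text
t: 4.35
tool_pos: [0.5726, 0.3273, 0.2568]
tool_rot: [-0.572, -3.086, 0.004]
contact_force: [-0.2, -0.1, -3.9]
opening: 0.0128
grip_force: 51.8
```

```bash
python3 -c "
from h import *
print(ctrl.get_obs()['tool_pos'],ctrl.get_obs()['opening'],ctrl.get_obs()['contact_force'])
plan([.60,.01,.26],Rt(2))"
```

```text
[0.57260253 0.3273452  0.2568158 ] 0.012798861490319877 [-0.22473165 -0.12118054 -3.89881258]
[-0.2322, -0.4774, -0.0046, -0.0015, -0.0023, -0.2556]
```

Request:
{"name": "apply_moves", "arguments": {"rows": [-0.01, -0.02, -0.004, 0, 0, -0.015, -0.03, -0.06, -0.004, 0, 0, -0.035, -0.06, -0.12, -0.004, 0, 0, -0.07, -0.09, -0.19, -0.004, 0, 0, -0.11, -0.125, -0.26, -0.004, 0, 0, -0.15, -0.16, -0.33, -0.004, 0, 0, -0.19, -0.19, -0.4, -0.004, 0, 0, -0.225, -0.22, -0.45, -0.004, 0, -0.002, -0.25, -0.23, -0.472, -0.004, -0.001, -0.002, -0.256, -0.232, -0.477, -0.004, -0.001, -0.002, -0.256, -0.232, -0.477, -0.004, -0.001, -0.002, -0.256, -0.232, -0.477, -0.004, -0.001, -0.002, -0.256]}}

```text
t: 5.55
tool_pos: [0.6004, 0.0117, 0.2607]
tool_rot: [-0.057, 3.14, 0.003]
contact_force: [-0.1, 0.0, -4.6]
opening: 0.0126
grip_force: 51.7
```

```bash
python3 - <<'E'
from h import *
o,i,d=snap("wrist","w1");print(o["tool_pos"],o["tool_rot"],o["opening"])
E
```

```text
[0.6004411  0.01170484 0.26072411] [-5.71961032e-02  3.13972486e+00  2.60125885e-03] 0.012561657260765932
```

View pics/w1.png

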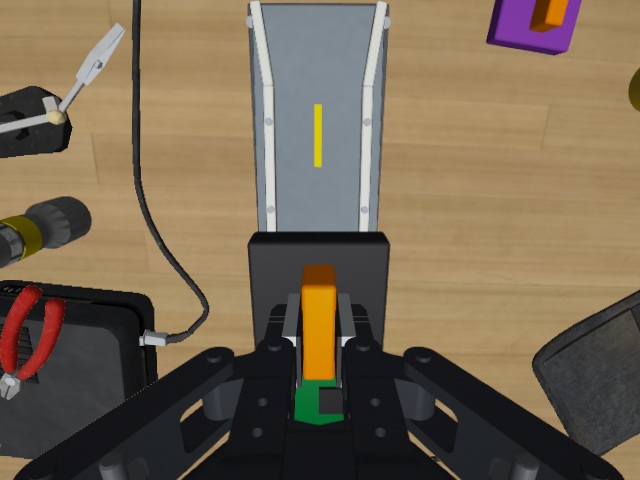

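The wrist view shows the ramp's low edge at the top (row ≈4), with guides straight from about row 88 at columns ≈268 and ≈367. The yellow centre mark is at (318,104–166), and the carrier's rear edge runs (250,238)–(388,238).

```bash
python3 - <<'E'
from h import *
np.set_printoptions(precision=4,suppress=True)
z=np.load("pics/w1.npz");d=z["d"];o=dict(tool_pos=z["p"],tool_rot=z["r"]);i=cv2.imread("pics/w1.png")
h=cv2.cvtColor(i,cv2.COLOR_BGR2HSV).astype(int)
w=(h[...,1]<40)&(h[...,2]>165)&(d>0)
C=[]
for r in range(95,225,5):
    L=np.where(w[r,255:285])[0]+255;R=np.where(w[r,350:380])[0]+350
    if len(L)>2 and len(R)>2:
        p=world("wrist",[(L.max(),r),(R.min(),r)],[np.median(d[r,L]),np.median(d[r,R])],o);C.append(np.r_[p.mean(0),np.linalg.norm(p[0]-p[1]),len(L),len(R)])
C=np.array(C);print(C[::5])
f=np.polyfit(C[:,0],C[:,1],1);print("guide centre yaw",np.degrees(np.arctan(f[0])),"y at .43,.5",np.polyval(f,[.43,.5]))
y=(h[...,0]>20)&(h[...,0]<32)&(h[...,1]>150)&(d>0);y[:,:300]=0;y[:,340:]=0;y[200:]=0
g=np.argwhere(y)[:,::-1];P=world("wrist",g,d[y],o);fy=np.polyfit(P[:,0],P[:,1],1);print("yellow",P.mean(0),np.degrees(np.arctan(fy[0])),P[:,0].min(),P[:,0].max())
pts=[(270,6),(318,6),(366,6),(290,50),(345,50),(290,100),(345,100),(290,200),(345,200)];S=at("wrist","w1",pts);print(S)
q=S[3:];c,*_=np.linalg.lstsq(np.c_[q[:,:2],np.ones(6)],q[:,2],rcond=None);print("plane",c,np.degrees(np.arctan(c[:2])))
b=at("wrist","w1",[(254,242),(318,242),(384,242),(258,300),(380,300)]);R=Ro.from_rotvec(o["tool_rot"]).as_matrix()
print("carrier in tool",(b-o["tool_pos"])@R)
for r in (1,2,3,4,5,6,7,8): print(r,at("wrist","w1",[(318,r)])[0],i[r,318])
for r in (232,236,240,244): print(r,at("wrist","w1",[(300,r)])[0])
for cc in (246,248,250,252,384,386,388,390): print(cc,at("wrist","w1",[(cc,270)])[0])
E
```

```text
[[ 0.4965  0.0079  0.0353  0.0712 10.     10.    ]
 [ 0.5152  0.0086  0.0383  0.0719  9.      8.    ]
 [ 0.5343  0.0093  0.0399  0.0713  9.      9.    ]
 [ 0.554   0.0099  0.0409  0.0709 10.      8.    ]
 [ 0.5741  0.0102  0.043   0.0711  9.      9.    ]
 [ 0.5948  0.0114  0.0456  0.0712  9.      9.    ]]
guide centre yaw 1.8445298941124968 y at .43,.5 [0.0058 0.008 ]
yellow [0.5262 0.0092 0.0268] 1.5747879684359105 0.5024842813569964 0.5519995548166793
[[ 0.4308 -0.0317  0.0164]
 [ 0.4294  0.0058  0.0158]
 [ 0.4277  0.0435  0.0154]
 [ 0.4625 -0.0153  0.0204]
 [ 0.4607  0.0285  0.0195]
 [ 0.5002 -0.0145  0.0235]
 [ 0.4986  0.0304  0.0237]
 [ 0.5815 -0.0128  0.0316]
 [ 0.5797  0.0345  0.032 ]]
plane [ 0.1     0.0013 -0.0263] [5.7098 0.0761]
carrier in tool [[ 0.0318 -0.0282  0.0778]
 [ 0.0319  0.0001  0.0777]
 [ 0.0318  0.0294  0.078 ]
 [ 0.0036 -0.0279  0.0772]
 [ 0.0036  0.029   0.0771]]
1 [ 0.4211  0.0055 -0.0001] [ 98 140 167]
2 [0.4221 0.0056 0.0006] [ 95 130 155]
3 [0.4236 0.0056 0.0035] [82 86 91]
4 [0.4246 0.0057 0.0043] [90 85 82]
5 [0.4255 0.0057 0.0049] [116 110 103]
6 [0.4294 0.0058 0.0158] [139 132 121]
7 [0.4302 0.0059 0.0162] [145 136 125]
8 [0.4309 0.0059 0.0161] [144 136 125]
232 [0.5686 0.0022 0.169 ]
236 [0.5686 0.0025 0.1753]
240 [0.5685 0.0028 0.1816]
244 [0.5698 0.0029 0.1833]
246 [ 0.6624 -0.0594 -0.0011]
248 [ 0.6619 -0.0572 -0.0002]
250 [ 0.5833 -0.0196  0.1828]
252 [ 0.583  -0.0186  0.1833]
384 [0.5806 0.0411 0.1838]
386 [0.5808 0.0421 0.1834]
388 [0.5812 0.0432 0.1824]
390 [ 0.6568  0.0876 -0.0003]
```

```bash
cat >> h.py <<'E'
YAW=1.85;PIT=6.
O0=np.array([.429,.0058,.0165]);RD=Ro.from_euler("ZY",[YAW,-PIT],degrees=True).as_matrix()
def dk(x,y,z): return O0+RD@np.array([x,y,z])
def indeck(p): return RD.T@(np.array(p)-O0)
E
python3 -c "
from h import *
plan(dk(.0425,-.0005,.0955+.04),Rt(YAW,PIT))"
```

```text
[0.2397, -0.0009, 0.1752, 0.001, -0.0653, 0.0029]
```

Request:
{"name": "apply_moves", "arguments": {"rows": [0.02, 0, 0.01, 0, 0, 0, 0.06, 0, 0.03, 0, -0.02, 0, 0.11, 0, 0.06, 0, -0.04, 0.002, 0.16, 0, 0.1, 0.001, -0.055, 0.003, 0.2, 0, 0.14, 0.001, -0.065, 0.003, 0.23, -0.001, 0.165, 0.001, -0.065, 0.003, 0.24, -0.001, 0.175, 0.001, -0.065, 0.003, 0.24, -0.001, 0.175, 0.001, -0.065, 0.003, 0.24, -0.001, 0.175, 0.001, -0.065, 0.003, 0.24, -0.001, 0.175, 0.001, -0.065, 0.003]}}

```text
t: 6.6
tool_pos: [0.4593, 0.0051, 0.1584]
tool_rot: [-0.047, 3.032, 0.001]
contact_force: [0.2, -0.1, -4.6]
opening: 0.0133
grip_force: 51.6
```

```bash
python3 -c "
from h import *
print(indeck(ctrl.get_obs()['tool_pos']))
plan(dk(.0425,-.0005,.0955+.001),Rt(YAW,PIT))"
```

```text
[ 0.04488133 -0.00172449  0.13792836]
[0.0043, 0.0021, 0.069, -0.0007, 0.0027, -0.0006]
```

Request:
{"name": "apply_moves", "arguments": {"rows": [0.002, 0.002, 0.01, -0.001, 0.003, 0, 0.004, 0.002, 0.025, -0.001, 0.003, 0, 0.004, 0.002, 0.038, -0.001, 0.003, 0, 0.004, 0.002, 0.046, -0.001, 0.003, 0, 0.004, 0.002, 0.052, -0.001, 0.003, 0, 0.004, 0.002, 0.056, -0.001, 0.003, 0, 0.004, 0.002, 0.06, -0.001, 0.003, 0, 0.004, 0.002, 0.063, -0.001, 0.003, 0, 0.004, 0.002, 0.063, -0.001, 0.003, 0, 0.004, 0.002, 0.063, -0.001, 0.003, 0]}}

```text
t: 7.6
tool_pos: [0.4591, 0.0063, 0.1187]
tool_rot: [-0.047, 3.04, 0.004]
contact_force: [0.1, 0.4, -4.2]
opening: 0.0132
grip_force: 51.7
```

```bash
python3 -c "
from h import *
print(indeck(ctrl.get_obs()['tool_pos']),ctrl.get_obs()['contact_force'])
plan(dk(.0425,-.0005,.0955+.00),Rt(YAW,PIT))"
```

```text
[ 0.04058823 -0.00045578  0.09853759] [ 0.08317646  0.40775128 -4.16383876]
[-0.0032, -0.0001, 0.0051, 0.0006, -0.0023, -0.0009]
```

Request:
{"name": "apply_moves", "arguments": {"rows": [-0.002, 0, 0.002, 0.0005, -0.002, 0, -0.003, 0, 0.0035, 0.0005, -0.002, -0.001, -0.003, 0, 0.005, 0.0005, -0.002, -0.001, -0.003, 0, 0.005, 0.0005, -0.002, -0.001]}}

```text
t: 8.0
tool_pos: [0.461, 0.0064, 0.1157]
tool_rot: [-0.049, 3.037, 0.003]
contact_force: [0.3, 0.4, -4.0]
opening: 0.0125
grip_force: 51.7
```

Request:
{"name": "apply_moves", "arguments": {"rows": [0, 0, 0.0005, 0, 0, 0, 0, 0, 0.001, 0, 0, 0, 0, 0, 0.0015, 0, 0, 0, 0, 0, 0.0015, 0, 0, 0]}}

```text
t: 8.4
tool_pos: [0.4614, 0.0064, 0.1153]
tool_rot: [-0.049, 3.037, 0.003]
contact_force: [-1.6, 0.8, -0.6]
opening: 0.0129
grip_force: 52.2
```

Request:
{"name": "apply_moves", "arguments": {"rows": [0, 0, 0, 0, 0, 0, 0, 0, 0, 0, 0, 0, 0, 0, 0, 0, 0, 0, 0, 0, 0, 0, 0, 0, 0, 0, 0, 0, 0, 0, 0, 0, 0, 0, 0, 0], "grip": 0.5}}

```text
t: 9.0
tool_pos: [0.4612, 0.0064, 0.1149]
tool_rot: [-0.049, 3.037, 0.003]
contact_force: [-0.1, 0.2, 0.6]
opening: 0.0426
grip_force: 0.0
```

Request:
{"name": "apply_moves", "arguments": {"rows": [0, 0, -0.01, 0, 0, 0, 0, 0, -0.03, 0, 0, 0, 0, 0, -0.06, 0, 0, 0, 0, 0, -0.1, 0, 0, 0, 0, 0, -0.14, 0, 0, 0, 0.05, 0, -0.14, 0, 0, 0, 0.1, 0, -0.14, 0, 0, 0, 0.12, 0, -0.14, 0, 0, 0, 0.12, 0, -0.14, 0, 0, 0, 0.12, 0, -0.14, 0, 0, 0, 0.12, 0, -0.14, 0, 0, 0], "grip": 0.5}}

```text
t: 10.1
tool_pos: [0.3816, 0.0037, 0.1918]
tool_rot: [-0.049, 3.036, 0.003]
contact_force: [0.0, 0.1, -0.1]
opening: 0.0423
grip_force: 0.0
```

```bash
python3 - <<'E'
from h import *
snap("side","d1");i=cv2.imread("pics/d1.png")[150:270,220:460]
cv2.imwrite("pics/d1c.png",cv2.resize(i,None,fx=3,fy=3,interpolation=2))
o=ctrl.get_obs();print(indeck(o["tool_pos"]),o["contact_force"])
E
```

```text
[-0.02888779 -0.00055154  0.17912766] [ 0.72191863  0.3190152  -0.00670798]
```

View pics/d1c.png

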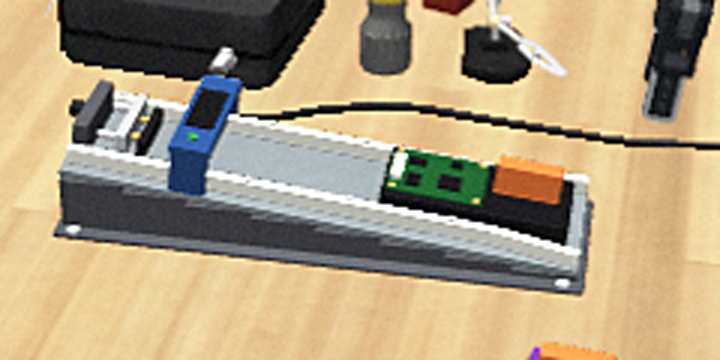

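The side view shows the carrier flat between the guides with the board uphill, and released. Next I'll close the fingers and go in behind the carrier's rear face.

```bash
python3 -c "
from h import *
plan(dk(-.03,0,.079),Rt(YAW,PIT))"
```

```text
[0.0018, 0.0009, 0.1669, 0.0001, -0.0001, 0.0001]
```

Request:
{"name": "apply_moves", "arguments": {"rows": [0.002, 0.001, 0.02, 0, 0, 0, 0.002, 0.001, 0.05, 0, 0, 0, 0.002, 0.001, 0.08, 0, 0, 0, 0.002, 0.001, 0.11, 0, 0, 0, 0.002, 0.001, 0.14, 0, 0, 0, 0.002, 0.001, 0.158, 0, 0, 0, 0.002, 0.001, 0.167, 0, 0, 0, 0.002, 0.001, 0.167, 0, 0, 0, 0.002, 0.001, 0.167, 0, 0, 0, 0.002, 0.001, 0.167, 0, 0, 0], "grip": 0, "grip_force": 20}}

```text
t: 11.15
tool_pos: [0.3907, 0.0045, 0.0921]
tool_rot: [-0.049, 3.035, 0.002]
contact_force: [0.4, -0.4, 0.8]
opening: -0.0001
grip_force: 0.0
```

```bash
python3 -c "
from h import *
o=ctrl.get_obs();print(indeck(o['tool_pos']),RD.T@o['contact_force'],o['opening'])
plan(dk(-.01,0,.079),Rt(YAW,PIT))"
```

```text
[-3.01843137e-02 -3.25387159e-05  7.92191938e-02] [ 0.50084531 -0.37260036  0.78942594] -9.848005268731662e-05
[-0.0336, 0.0001, 0.0004, -0.0001, 0.0007, 0.0]
```

Request:
{"name": "apply_moves", "arguments": {"rows": [-0.006, 0, 0, 0, 0, 0, -0.012, 0, 0, 0, 0, 0, -0.018, 0, 0, 0, 0, 0, -0.024, 0, 0, 0, 0, 0, -0.03, 0, 0, 0, 0, 0, -0.036, 0, 0, 0, 0, 0, -0.041, 0, 0, 0, 0, 0, -0.046, 0, 0, 0, 0, 0, -0.051, 0, 0, 0, 0, 0, -0.056, 0, 0, 0, 0, 0, -0.061, 0, 0, 0, 0, 0, -0.066, 0, 0, 0, 0, 0, -0.072, 0, 0, 0, 0, 0, -0.078, 0, 0, 0, 0, 0, -0.084, 0, 0, 0, 0, 0, -0.09, 0, 0, 0, 0, 0, -0.096, 0, 0, 0, 0, 0, -0.102, 0, 0, 0, 0, 0, -0.108, 0, 0, 0, 0, 0, -0.114, 0, 0, 0, 0, 0]}}

```text
t: 13.15
tool_pos: [0.4583, 0.0069, 0.0983]
tool_rot: [-0.049, 3.037, 0.003]
contact_force: [-1.7, 1.0, -1.0]
opening: 0.0001
grip_force: 0.8
```

```bash
python3 - <<'E'
from h import *
np.set_printoptions(precision=4,suppress=True)
o=ctrl.get_obs();print(indeck(o['tool_pos']),RD.T@o['contact_force'])
plan(dk(.115,0,.079),Rt(YAW,PIT))
snap("scene","s1");snap("side","d2")
i=cv2.imread("pics/s1.png")[205:275,380:470];j=cv2.imread("pics/d2.png")[160:230,235:325]
cv2.imwrite("pics/c2.png",cv2.resize(np.vstack([np.hstack([i,j])]),None,fx=4.4,fy=4.4,interpolation=2))
for nm,f,b in(("scene","s1",(405,205,460,262)),("side","d2",(240,170,300,225))):
    z=np.load(f"pics/{f}.npz");x0,y0,x1,y1=b;g=np.mgrid[y0:y1,x0:x1].reshape(2,-1)[::-1].T;dd=z["d"][g[:,1],g[:,0]];P=world(nm,g,dd);D=(P-O0)@RD
    k=(abs(D[:,1])<.022)&(D[:,2]>.003)&(D[:,2]<.045)&(D[:,0]>.24)&(D[:,0]<.36)&(dd>0);D=D[k];print(nm,k.sum())
    for a in np.arange(.24,.36,.005):
        s=D[(D[:,0]>=a)&(D[:,0]<a+.005)];
        if len(s): print(round(a,3),len(s),s[:,2].min(),np.median(s[:,2]),s[:,2].max())
E
```

```text
[0.0377 0.0001 0.0783] [-1.7467  1.0145 -0.8049]
[-0.1288, -0.0003, -0.0013, 0.0001, -0.0005, 0.0001]
scene 917
0.25 24 0.030411457967618297 0.034639192224628454 0.03890395069433126
0.255 68 0.028383659361094028 0.036741610086377344 0.04223688302845921
0.26 54 0.003044847275142878 0.038736262411085326 0.04212814650950893
0.265 56 0.0032039973738040546 0.03928018367954626 0.04265543054755655
0.27 56 0.003239448482406417 0.03982891964908368 0.04418487663096506
0.275 33 0.036492017366610854 0.03990331006113809 0.04444445652819723
0.28 22 0.03359621341546861 0.036901547086501216 0.03976360700883858
0.285 2 0.03147848757596143 0.03162728027423027 0.031776072972499105
0.3 22 0.008822684455351943 0.015177906028147052 0.021746883538346553
0.305 110 0.003032902991698093 0.014066613255371632 0.02031281824735988
0.31 23 0.0146895198453374 0.017234939025108722 0.01874473010321603
0.315 88 0.007721354500204904 0.016805803886495878 0.026018047183538964
0.32 68 0.007148714088480237 0.0220342648106536 0.02671867306157948
0.325 13 0.019181103096874843 0.02093743813671272 0.02290747291935051
0.33 8 0.
[... 1053 characters left out ...]
1 17 0.012738689818994316 0.016901044639804724 0.01885633563431406
0.315 36 0.005584323709991015 0.013390760669680238 0.022803359243369018
0.32 33 0.004497690250733357 0.02134935181613811 0.02454938090117876
0.325 11 0.017456106327335463 0.022339209344327444 0.024380741736057334
0.33 8 0.011445603277212177 0.014695391458124298 0.017578883918266685
0.335 14 0.01192696096666156 0.015292085162610793 0.01686923871797299
0.34 11 0.005790732297760477 0.017287101224021 0.019728566397583924
0.345 64 0.003394583363973626 0.02144480410079129 0.027740709543054968
0.35 24 0.024498259284978598 0.026409129157633507 0.028669349542627794
0.355 13 0.01987710671538426 0.025156122406107345 0.026969167102296278
```

View pics/c2.png

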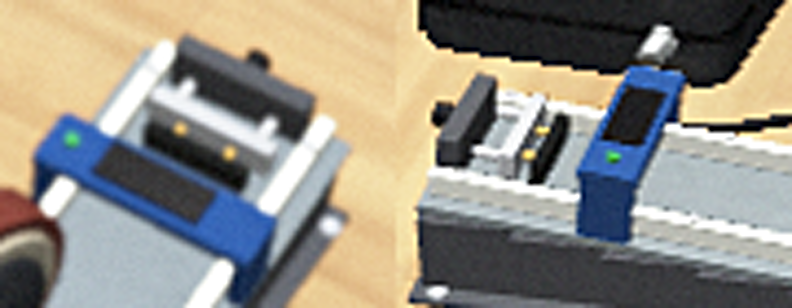

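The pad face is behind the bridge and measures about 305 mm up the ramp (±3 mm) in both cameras. I'll advance to 14 mm short of that, then creep.

Request:
{"name": "apply_moves", "arguments": {"rows": [-0.006, 0, 0, 0, 0, 0, -0.012, 0, 0, 0, 0, 0, -0.018, 0, 0, 0, 0, 0, -0.024, 0, 0, 0, 0, 0, -0.03, 0, 0, 0, 0, 0, -0.036, 0, 0, 0, 0, 0, -0.042, 0, 0, 0, 0, 0, -0.048, 0, 0, 0, 0, 0, -0.054, 0, 0, 0, 0, 0, -0.06, 0, 0, 0, 0, 0, -0.066, 0, 0, 0, 0, 0, -0.072, 0, 0, 0, 0, 0, -0.078, 0, 0, 0, 0, 0, -0.084, 0, 0, 0, 0, 0, -0.09, 0, 0, 0, 0, 0, -0.095, 0, 0, 0, 0, 0, -0.1, 0, 0, 0, 0, 0, -0.105, 0, 0, 0, 0, 0, -0.11, 0, 0, 0, 0, 0, -0.115, 0, 0, 0, 0, 0]}}

```text
t: 15.25
tool_pos: [0.5268, 0.0091, 0.1054]
tool_rot: [-0.049, 3.037, 0.003]
contact_force: [-2.7, -0.1, 1.1]
opening: 0.0001
grip_force: 1.1
```

Request:
{"name": "apply_moves", "arguments": {"rows": [-0.005, 0, 0, 0, 0, 0, -0.01, 0, 0, 0, 0, 0, -0.015, 0, 0, 0, 0, 0, -0.02, 0, 0, 0, 0, 0, -0.025, 0, 0, 0, 0, 0, -0.03, 0, 0, 0, 0, 0, -0.035, 0, 0, 0, 0, 0, -0.04, 0, 0, 0, 0, 0, -0.045, 0, 0, 0, 0, 0, -0.05, 0, 0, 0, 0, 0, -0.054, 0, 0, 0, 0, 0, -0.058, 0, 0, 0, 0, 0, -0.061, 0, 0, 0, 0, 0, -0.064, 0, 0, 0, 0, 0, -0.066, 0, 0, 0, 0, 0, -0.068, 0, 0, 0, 0, 0, -0.07, 0, 0, 0, 0, 0, -0.071, 0, 0, 0, 0, 0, -0.072, 0, 0, 0, 0, 0]}}

```text
t: 17.15
tool_pos: [0.5696, 0.0105, 0.1099]
tool_rot: [-0.049, 3.037, 0.003]
contact_force: [-1.3, -0.5, 0.7]
opening: -0.0005
grip_force: 1.0
```

```bash
python3 - <<'E'
from h import *
np.set_printoptions(precision=4,suppress=True)
o=ctrl.get_obs();print(indeck(o['tool_pos']),RD.T@o['contact_force'])
plan(dk(.150,0,.079),Rt(YAW,PIT))
for nm,f in(("scene","s2"),("side","d3")):
    _,i,d=snap(nm,f);h=cv2.cvtColor(i,cv2.COLOR_BGR2HSV).astype(int)
    m=(h[...,0]>4)&(h[...,0]<18)&(h[...,1]>190)&(h[...,2]>100)&(d>0);g=np.argwhere(m)[:,::-1];D=(world(nm,g,d[m])-O0)@RD
    D=D[(abs(D[:,1])<.02)&(D[:,0]>0)&(D[:,0]<.3)&(D[:,2]>.02)];print(nm,len(D),D.min(0),D.max(0))
E
```

```text
[0.1496 0.0002 0.0782] [-1.1937 -0.4573  0.8019]
[-0.0006, -0.0003, -0.0014, 0.0001, -0.0005, 0.0001]Traceback (most recent call last):
  File "<stdin>", line 8, in <module>
    return umr_minimum(a, axis, None, out, keepdims, initial, where)
ValueError: zero-size array to reduction operation minimum which has no identity
```

Request:
{"name": "apply_moves", "arguments": {"rows": [-0.001, 0, 0, 0, 0, 0, -0.002, 0, 0, 0, 0, 0, -0.003, 0, 0, 0, 0, 0, -0.004, 0, 0, 0, 0, 0, -0.005, 0, 0, 0, 0, 0]}}

```text
t: 17.7
tool_pos: [0.5726, 0.0106, 0.1102]
tool_rot: [-0.049, 3.037, 0.003]
contact_force: [-3.0, -0.6, 0.1]
opening: -0.0
grip_force: 1.0
```

Request:
{"name": "apply_moves", "arguments": {"rows": [-0.001, 0, 0, 0, 0, 0, -0.002, 0, 0, 0, 0, 0, -0.003, 0, 0, 0, 0, 0, -0.0035, 0, 0, 0, 0, 0, -0.0035, 0, 0, 0, 0, 0]}}

```text
t: 18.2
tool_pos: [0.5747, 0.0107, 0.1104]
tool_rot: [-0.049, 3.037, 0.003]
contact_force: [-2.2, 1.4, 0.4]
opening: -0.0001
grip_force: 0.7
```

Request:
{"name": "apply_moves", "arguments": {"rows": [-0.001, 0, 0, 0, 0, 0, -0.002, 0, 0, 0, 0, 0, -0.003, 0, 0, 0, 0, 0, -0.0035, 0, 0, 0, 0, 0, -0.0035, 0, 0, 0, 0, 0]}}

```text
t: 18.7
tool_pos: [0.5768, 0.0107, 0.1106]
tool_rot: [-0.049, 3.037, 0.003]
contact_force: [-0.5, 0.5, -1.5]
opening: -0.0002
grip_force: 0.7
```

Request:
{"name": "apply_moves", "arguments": {"rows": [-0.001, 0, 0, 0, 0, 0, -0.002, 0, 0, 0, 0, 0, -0.003, 0, 0, 0, 0, 0, -0.0035, 0, 0, 0, 0, 0, -0.0035, 0, 0, 0, 0, 0]}}

```text
t: 19.2
tool_pos: [0.5789, 0.0108, 0.1109]
tool_rot: [-0.049, 3.037, 0.003]
contact_force: [-1.1, -0.5, -0.1]
opening: -0.0001
grip_force: 0.7
```

Request:
{"name": "apply_moves", "arguments": {"rows": [-0.001, 0, 0, 0, 0, 0, -0.002, 0, 0, 0, 0, 0, -0.003, 0, 0, 0, 0, 0, -0.0035, 0, 0, 0, 0, 0, -0.0035, 0, 0, 0, 0, 0]}}

```text
t: 19.7
tool_pos: [0.581, 0.0108, 0.1111]
tool_rot: [-0.049, 3.037, 0.003]
contact_force: [-1.7, -0.1, 0.2]
opening: -0.0005
grip_force: 0.7
```

Request:
{"name": "apply_moves", "arguments": {"rows": [-0.001, 0, 0, 0, 0, 0, -0.002, 0, 0, 0, 0, 0, -0.003, 0, 0, 0, 0, 0, -0.0035, 0, 0, 0, 0, 0, -0.0035, 0, 0, 0, 0, 0]}}

```text
t: 20.2
tool_pos: [0.5831, 0.0109, 0.1113]
tool_rot: [-0.049, 3.037, 0.003]
contact_force: [-1.2, 0.2, -0.5]
opening: 0.0003
grip_force: 0.6
```

Request:
{"name": "apply_moves", "arguments": {"rows": [-0.001, 0, 0, 0, 0, 0, -0.002, 0, 0, 0, 0, 0, -0.003, 0, 0, 0, 0, 0, -0.0035, 0, 0, 0, 0, 0, -0.0035, 0, 0, 0, 0, 0]}}

```text
t: 20.7
tool_pos: [0.5848, 0.011, 0.1115]
tool_rot: [-0.049, 3.038, 0.003]
contact_force: [-4.1, -0.4, 2.4]
opening: -0.0
grip_force: 2.0
```

Request:
{"name": "apply_moves", "arguments": {"rows": [-0.0006, 0, 0, 0, 0, 0, -0.0012, 0, 0, 0, 0, 0, -0.0017, 0, 0, 0, 0, 0, -0.0017, 0, 0, 0, 0, 0]}}

```text
t: 21.1
tool_pos: [0.5854, 0.011, 0.1114]
tool_rot: [-0.049, 3.039, 0.003]
contact_force: [-5.5, -1.1, 2.6]
opening: -0.0001
grip_force: 3.0
```

Request:
{"name": "apply_moves", "arguments": {"rows": [-0.0006, 0, 0, 0, 0, 0, -0.0012, 0, 0, 0, 0, 0, -0.0017, 0, 0, 0, 0, 0, -0.0017, 0, 0, 0, 0, 0]}}

```text
t: 21.5
tool_pos: [0.5859, 0.0111, 0.1112]
tool_rot: [-0.05, 3.041, 0.003]
contact_force: [-8.1, -1.2, 3.1]
opening: 0.0001
grip_force: 3.9
```

Request:
{"name": "apply_moves", "arguments": {"rows": [-0.0006, 0, 0, 0, 0, 0, -0.0012, 0, 0, 0, 0, 0, -0.0017, 0, 0, 0, 0, 0, -0.0017, 0, 0, 0, 0, 0]}}

```text
t: 21.9
tool_pos: [0.5864, 0.0112, 0.1111]
tool_rot: [-0.05, 3.043, 0.003]
contact_force: [-10.3, -0.3, 3.4]
opening: -0.0
grip_force: 4.7
```

Now at about 10 N. A little more (0.4 mm), then hold.

Request:
{"name": "apply_moves", "arguments": {"rows": [-0.0004, 0, 0, 0, 0, 0, -0.0007, 0, 0, 0, 0, 0, -0.0007, 0, 0, 0, 0, 0, -0.0007, 0, 0, 0, 0, 0, -0.0007, 0, 0, 0, 0, 0, -0.0007, 0, 0, 0, 0, 0, -0.0007, 0, 0, 0, 0, 0]}}

```text
t: 22.6
tool_pos: [0.5866, 0.0112, 0.1111]
tool_rot: [-0.05, 3.043, 0.003]
contact_force: [-10.8, -2.0, 5.4]
opening: 0.0
grip_force: 5.1
```

Request:
{"name": "apply_moves", "arguments": {"rows": [0.0003, 0, 0, 0, 0, 0, 0.0006, 0, 0, 0, 0, 0, 0.0009, 0, 0, 0, 0, 0, 0.0012, 0, 0, 0, 0, 0, 0.0015, 0, 0, 0, 0, 0, 0.0018, 0, 0, 0, 0, 0, 0.0021, 0, 0, 0, 0, 0, 0.0024, 0, 0, 0, 0, 0, 0.0027, 0, 0, 0, 0, 0, 0.003, 0, 0, 0, 0, 0, 0.0033, 0, 0, 0, 0, 0, 0.0036, 0, 0, 0, 0, 0, 0.0039, 0, 0, 0, 0, 0, 0.0042, 0, 0, 0, 0, 0, 0.0045, 0, 0, 0, 0, 0, 0.0048, 0, 0, 0, 0, 0, 0.0051, 0, 0, 0, 0, 0, 0.0054, 0, 0, 0, 0, 0, 0.0057, 0, 0, 0, 0, 0, 0.006, 0, 0, 0, 0, 0]}}

```text
t: 24.6
tool_pos: [0.5852, 0.011, 0.1117]
tool_rot: [-0.049, 3.037, 0.003]
contact_force: [-2.9, 0.8, -1.2]
opening: -0.0003
grip_force: 1.8
```

Request:
{"name": "apply_moves", "arguments": {"rows": [0.0003, 0, 0, 0, 0, 0, 0.0006, 0, 0, 0, 0, 0, 0.0009, 0, 0, 0, 0, 0, 0.0012, 0, 0, 0, 0, 0, 0.0015, 0, 0, 0, 0, 0, 0.0018, 0, 0, 0, 0, 0, 0.0021, 0, 0, 0, 0, 0, 0.0024, 0, 0, 0, 0, 0, 0.0027, 0, 0, 0, 0, 0, 0.003, 0, 0, 0, 0, 0, 0.0033, 0, 0, 0, 0, 0, 0.0036, 0, 0, 0, 0, 0, 0.0039, 0, 0, 0, 0, 0, 0.0042, 0, 0, 0, 0, 0, 0.0045, 0, 0, 0, 0, 0, 0.0048, 0, 0, 0, 0, 0, 0.0051, 0, 0, 0, 0, 0, 0.0054, 0, 0, 0, 0, 0, 0.0057, 0, 0, 0, 0, 0, 0.006, 0, 0, 0, 0, 0]}}

```text
t: 26.6
tool_pos: [0.5814, 0.0109, 0.1111]
tool_rot: [-0.049, 3.037, 0.003]
contact_force: [0.2, -0.8, -0.0]
opening: 0.0004
grip_force: 0.0
```

Request:
{"name": "apply_moves", "arguments": {"rows": [0.002, 0, 0, 0, 0, 0, 0.005, 0, 0, 0, 0, 0, 0.01, 0, 0, 0, 0, 0, 0.02, 0, 0, 0, 0, 0, 0.04, 0, 0, 0, 0, 0, 0.06, 0, 0, 0, 0, 0, 0.09, 0, 0, 0, 0, 0, 0.12, 0, 0, 0, 0, 0, 0.15, 0, 0, 0, 0, 0, 0.18, 0, 0, 0, 0, 0, 0.2, 0, -0.03, 0, 0, 0, 0.2, 0, -0.06, 0, 0, 0, 0.2, 0, -0.09, 0, 0, 0, 0.2, 0, -0.09, 0, 0, 0, 0.2, 0, -0.09, 0, 0, 0]}}

```text
t: 28.1
tool_pos: [0.456, 0.0069, 0.1521]
tool_rot: [-0.049, 3.037, 0.003]
contact_force: [-0.6, 0.6, 0.5]
opening: 0.0002
grip_force: 0.0
```

```bash
python3 - <<'E'
from h import *
snap("side","d4");snap("scene","s4")
a=cv2.imread("pics/d4.png")[160:250,235:365];b=cv2.imread("pics/s4.png")[205:295,350:480]
cv2.imwrite("pics/c4.png",cv2.resize(np.hstack([a,b]),None,fx=3,fy=3,interpolation=2))
np.set_printoptions(precision=4,suppress=True)
for nm,f in(("side","d4"),("scene","s4")):
    i=cv2.imread(f"pics/{f}.png");d=np.load(f"pics/{f}.npz")["d"];h=cv2.cvtColor(i,cv2.COLOR_BGR2HSV).astype(int)
    m=(h[...,0]>4)&(h[...,0]<18)&(h[...,1]>190)&(h[...,2]>100)&(d>0);g=np.argwhere(m)[:,::-1];D=(world(nm,g,d[m])-O0)@RD
    D=D[(abs(D[:,1])<.02)&(D[:,0]>.1)&(D[:,0]<.3)&(D[:,2]>.02)];print(nm,len(D),len(D) and (D.min(0),D.max(0)))
E
```

```text
side 169 (array([0.187 , 0.0013, 0.02  ]), array([0.2307, 0.012 , 0.0422]))
scene 70 (array([ 0.1841, -0.0098,  0.0251]), array([0.2277, 0.0022, 0.0434]))
```

View pics/c4.png

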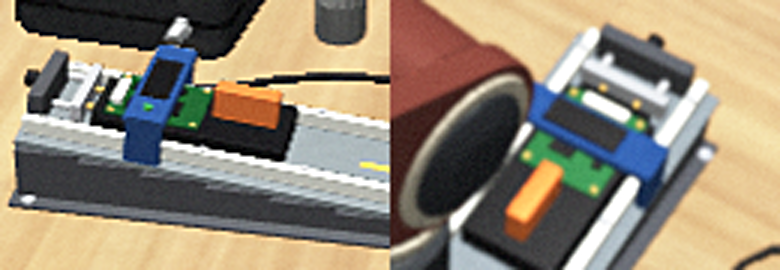

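The carrier is under the bridge, straight and flat. Its front is at about 305 mm, touching the pad.

```bash
python3 -c "
from h import *
print(ctrl.finish_job())"
```

```text
the job is handed in; nothing more can be done
None
```

The job is handed in at about 28 s. The carrier was set down and released between the guides, pushed up under the bridge, and pressed on the stop at about 10 N by the wrist reading. I then backed off slowly; the last pictures show it flat and straight against the pad. The tin was not touched, and the hand-in gave no verdict.

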